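# Square up the swinging fence of a cutting board and hold it for clamping

## Robot

A 6-joint arm with a two-finger parallel gripper is mounted at the origin on the work surface. World frame = base frame: x ahead of the robot, y to its left, z up, the work surface at z = 0. Lengths are in m, angles in rad, forces in N, time in s.
With the tool pointing down it reaches from about 0.375 to 0.9 m from the base axis. Payload 3.1 kg.
Tool frame: the origin (TCP) lies between the finger pads; the fingertips stand 17 mm ahead of it and the grasp point (between the pads) lies 2 mm behind it (robot.nose_length is the distance from the TCP to the fingertips, in m); z points along the fingers, y is the line along which they close (so a half turn about z gives the same grasp; the last joint's range is limited). The gripper opens to 87 mm and grips with 3 to 60 N. Pads are 19 mm wide; open, the fingers measure 117 mm over their backs; the gripper's body (75 mm by 190 mm) begins 51 mm behind the grasp point.
Start: joints at [0.945, 0.527, 1.433, -0, 1.181, -0.178], TCP at [0.271, 0.563, 0.24] pointing down, gripper open.
Joint ranges: [-3.08, 3.08], [-0.75, 2.2], [0.22, 2.44], [-1.43, 4.57], [0, 2.65], [-2.85, 2.85]. Speed limits (rad/s): [2.79, 2.79, 3.14, 3.14, 3.14, 3.14].

## Interface

Orientations are given as a unit quaternion [x, y, z, w].
In Python, from rig import robot, cams gives the robot as it stands.
- The arm moves only by the shell command python3 -m pendant 'ROWS' [FORCE]. ROWS is JSON, a list of rows, each an object with "jaw": the opening, from 0 (shut) to 1 (fully open); "linear": the shift along the tool's x, y, z in cm, a list of three; "twist": the turn about the tool's z in degrees. A call has 1 to 12 rows; each row shifts and turns the commanded pose from where the row before left it, along the tool's axes as they then stand; what a row does not reach is not made up. A row lasts 1/12 s, in which the tool goes at most 41.7 mm and 7.16 degrees, less where a joint would pass 70% of its speed; a pose out of reach is approached as far as the arm can. A call is refused whole if a number of a shift passes 4.17 or a number of a turn 7.16, either way. A call with a gripper value outside its range is refused whole. The fingers move at their own pace and stop on an object; FORCE is the grip in N (left out, the last holds). Time passes only in rows, so rows that do not move let the fingers close. It gives the time, the measured TCP pose, the force, the opening and the grip force at its end, in the units of the state.
- robot.get_obs(): the state, without advancing time (a new reading comes with each control period).
- cams.camera(name): name is "scene" or "top" or "wrist"; returns a dict with "color" (384x512x3 uint8, blue, green, red), "depth" (384x512 float32, m along the optical axis (not along the pixel's ray), 0 where there is no reading), "fov_y" (degrees; the focal length in pixels is half the picture's height over the tangent of half this angle, whatever the lens; pixels are square), "cx", "cy" (the principal point, pixels), "view" (4x4, takes a point from world to camera coordinates). Camera axes: x right, y down, z forward; pixel columns grow to the right and rows downward; lengths in m; the calibration is good to about 2 mm. A picture is of the moment at which its call begins.
- robot.hand_in(): hands the job in; it is judged then, once.
The state is a dict: "time": time; "q": joint angles; "joint_velocities": joint speeds; "joint_torque": joint torques, N m; "position": TCP position; "tool_rot": TCP orientation; "ft_force": force on the tool from outside, world axes, zero at the start; "moment": the same for the moment, N m; "grip_width": finger opening in m; "grip_force": force on a finger pad.
Only numpy, scipy, OpenCV 4.12 (cv2) and the standard library are available. Lean on these libraries where they do the work, as an engineer would, in place of code of your own. Each camera call takes 0.05 s, during which the arm holds its last target. There are 200 camera calls.

## Task

The swinging wooden fence on the cutting board has slipped and leans in. Take the braced aluminium square, lay it flat on the board and press its right-angled corner into the corner between the steel rail and the fence until one outer edge lies flush along the rail and the other flush along the fence, so that the fence is pushed back exactly square to the rail. Finish while still gripping the square and pressing it home against both, so that the clamp can be tightened, and leave the other things on the bench and board where they are.

Things in the scene. Friction and masses are not known exactly. Their poses are not given: they have to be found in the camera images.
- board: Cutting board: plywood with a green mat, 360 (x) by 390 (y) by 24 mm thick, screwed to the bench. Origin at the centre of its underside, at bench height; x points away from the robot to the steel rail, y left along the rail, z up. Working surface at z = 24 mm; friction on it is about 0.6, so a square pushed down on it drags and sticks.
- board_corner (a point): Reference corner on the working surface, at (150, 110, 24) mm in the board's frame: where the rail's inner face (plane x = 150 mm) meets the line of the fence's inner face when the fence is exactly square (plane y = 110 mm).
- rail: Fixed steel rail along the board's far edge, 25 (x) by 370 (y) by 16 mm high. Origin at the middle of its underside, on the working surface; axes as the board's; the inner face, towards the robot, is at x = -12.5 mm.
- fence (a joint): Angle of the swinging fence at the left of the board, rad. 0 = square to the rail; positive = its free, near end has swung in to the right. Starts at 0.08 to 0.20, moves between -0.12 and 0.30. Its clamp is slack: the hinge drags with 0.3 N m of friction and the fence stays where it is left.
- fence_bar: The fence: beech bar 270 mm long, 25 wide, 1 to 17 mm above the working surface. Origin on the pivot axis at (130, 122.5, 24) mm of the board; it runs from x = +15 to -255 mm (towards the robot), inner face at y = -12.5 mm; axes as the board's when square. Its clamp arm with a black knob, 45 mm high, is on the outer (left) side, 140 mm from the pivot.
- square: Braced aluminium square, flat on the bench right of the board, 10 mm thick, 0.3 to 0.5 kg: legs 200 mm long outside, 25 wide, tied by a diagonal brace 22 mm wide. Origin under the brace's middle; x, y parallel to the legs; brace along (1, -1). Outer edges: planes x = 80 and y = 80 mm, from -120 to 80. 66 mm open between brace and inner corner. Home: axes parallel to the board's.
- square_corner (a point): Outer right-angled corner of the square, at its underside: (80, 80, 0) mm in the square's frame. It goes into the reference corner of the board.
- tack_tin: Bystander: flat round steel tin, 59 mm across and 24 mm high, standing on the cutting board near its right edge. Origin at the centre of its underside.
- heel_block: Bystander: D-shaped black rubber heel block, about 58 x 56 x 16 mm, lying on the cutting board near its right edge. Origin at the centre of its underside.
- shoe_hammer: Bystander: shoemaker's hammer, wooden handle, about 240 mm long and 27 mm high, lying on the bench; origin on the handle line, under its middle.
- thread_cone: Bystander: upright cone of thread, 62 mm across the foot, 150 mm high, standing on the bench. Origin at the centre of its underside.
- glue_jar: Bystander: closed brown glass jar, 60 mm across, 85 mm high, standing on the bench. Origin at the centre of its underside.
- shoe_last: Bystander: cream plastic shoe last, 268 x 84 mm, 104 mm high at the ankle, standing on its sole on the bench. Origin at the centre of its underside.
- brush: Bystander: wooden-handled flat brush, about 200 mm long, lying on the bench left of the board; origin under its length.

How it is judged:
By the outcome, as a careful person would: the job done as asked, in the order asked, and still so for the second after the job is handed in, while the arm keeps its last pose, push and grip.
It also fails if it takes over 56 s, if anything falls off the work surface, if the arm or the gripper's body presses on something with over 40 N, if the wrist force passes 120 N, or if a joint passes its speed limit or range.

## Working session

There is one attempt and no reset: what is moved stays moved. The work goes in short steps, Python scripts to look and compute and a shell command to move; the robot and the scene stay as the last step left them, time stands still between calls to the robot, and variables do not carry over. Pictures are saved under pics/ and viewed, at most 10 in all, crops included, and the job is handed in when it is done.

```bash
mkdir -p pics; ls
cat > h.py <<'E'
import numpy as np, cv2, pickle
from rig import robot, cams
def snap(n,f):
    c=cams.camera(n); pickle.dump(c,open(f'pics/{f}.pkl','wb')); cv2.imwrite(f'pics/{f}.png',c['color']); return c
def load(f): return pickle.load(open(f'pics/{f}.pkl','rb'))
def ray(c,u,v):
    f=c['color'].shape[0]/2/np.tan(np.radians(c['fov_y'])/2)
    V=np.linalg.inv(c['view']); d=V[:3,:3]@np.array([(u-c['cx'])/f,(v-c['cy'])/f,1]); return V[:3,3],d
def atz(c,u,v,z):
    o,d=ray(c,u,v); return o+d*(z-o[2])/d[2]
def atd(c,u,v):
    o,d=ray(c,u,v); return o+d*c['depth'][int(v),int(u)]
def proj(c,p):
    f=c['color'].shape[0]/2/np.tan(np.radians(c['fov_y'])/2)
    q=c['view']@np.append(p,1); return q[0]/q[2]*f+c['cx'],q[1]/q[2]*f+c['cy']
E
python3 - <<'E'
from h import *
for n in('top','scene'):
    c=snap(n,n+'0'); print(c['fov_y'],c['cx'],c['cy'],c['view'].round(3).tolist())
cv2.imwrite('pics/top0b.png',cv2.resize(load('top0')['color'],(800,600),interpolation=cv2.INTER_CUBIC))
print(robot.get_obs())
E
```

```text
pics
50.40882334952785 247.85631722940087 195.43117825657944 [[0.028, -1.0, 0.005, -0.064], [-0.995, -0.028, -0.097, 0.549], [0.097, -0.002, -0.995, 1.595], [0.0, 0.0, 0.0, 1.0]]
49.90551973312277 253.8178764928007 190.09346659239998 [[-0.868, 0.496, 0.005, 0.488], [0.364, 0.645, -0.672, -0.167], [-0.336, -0.581, -0.741, 1.531], [0.0, 0.0, 0.0, 1.0]]
{'time': 0.1, 'q': array([ 9.44508330e-01,  5.28382008e-01,  1.43377953e+00, -1.99121058e-05,
        1.18140133e+00, -1.78469925e-01]), 'joint_velocities': array([ 0.00052948, -0.00015749, -0.00372554, -0.00028172,  0.00074412,
        0.0013972 ]), 'joint_torque': array([ 1.68549118e-04, -4.40984845e+01, -1.77150106e+01,  6.34881458e-02,
        5.34319365e-02, -7.08937114e-05]), 'position': array([0.27021025, 0.56287011, 0.23866234]), 'tool_rot': array([ 2.22038962e-01,  9.75037296e-01, -9.10033664e-04, -3.77304384e-04]), 'ft_force': array([ 0.56853567, -0.39729167, -0.23455351]), 'moment': array([-0.00174331,  0.01313827, -0.02762458]), 'grip_force': 0.0, 'grip_width': 0.08724137297104487}
```

View pics/top0b.png

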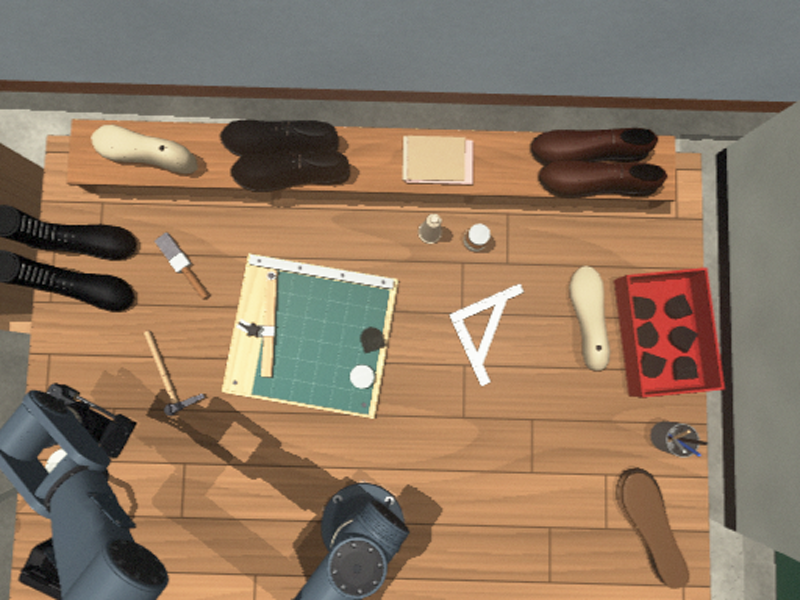

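View pics/scene0.png

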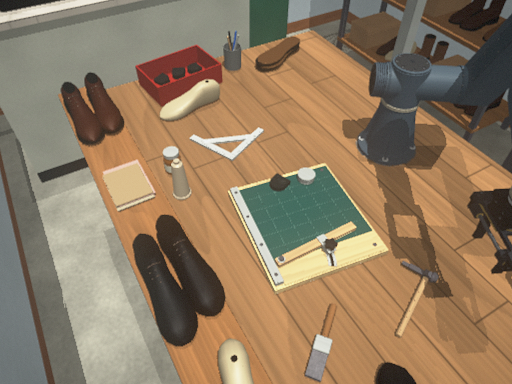

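Run:
```python
from h import *
c=load('top0')['color']
cv2.imwrite('pics/cropA.png',cv2.resize(c[155:275,138:258],(600,600),interpolation=cv2.INTER_CUBIC))
cv2.imwrite('pics/cropB.png',cv2.resize(c[170:260,270:350],(533,600),interpolation=cv2.INTER_CUBIC))
```

```text
(no output)
```

View pics/cropA.png

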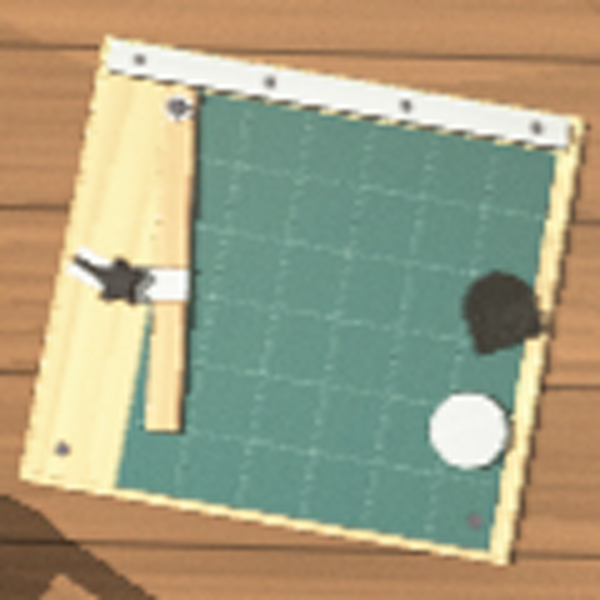

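View pics/cropB.png

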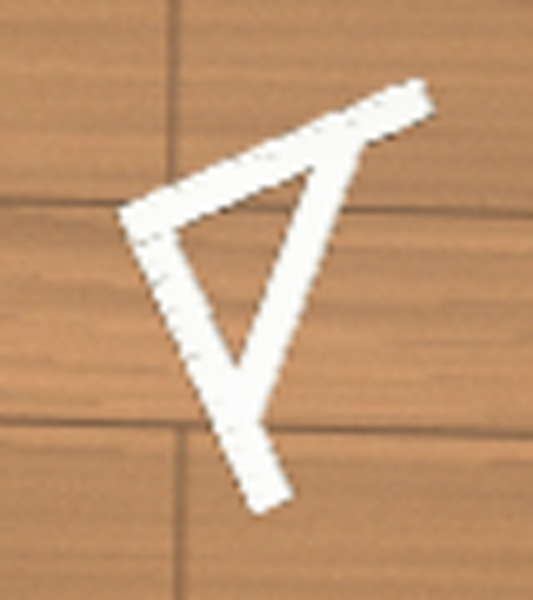

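```bash
cat >> h.py <<'E'
from scipy.optimize import least_squares
def fit2(M,W):  # planar rigid fit model->world, returns x,y,yaw
    M=np.array(M)/1000;W=np.array(W)
    r=lambda p:((np.c_[np.cos(p[2])*M[:,0]-np.sin(p[2])*M[:,1],np.sin(p[2])*M[:,0]+np.cos(p[2])*M[:,1]]+p[:2])-W).ravel()
    s=least_squares(r,[*W.mean(0),0]); return s.x,(s.fun*1000).round(1)
def tf(p,m):
    m=np.array(m)/1000;c,s=np.cos(p[2]),np.sin(p[2]); return np.array([c*m[0]-s*m[1],s*m[0]+c*m[1]])+p[:2]
E
python3 - <<'E'
from h import *
c=load('top0')
A=lambda u,v,z:atz(c,138+(u+.5)/5-.5,155+(v+.5)/5-.5,z)[:2]
B=lambda u,v,z:atz(c,270+(u+.5)/6.667-.5,170+(v+.5)/6.667-.5,z)[:2]
W=[A(107,37,.024),A(583,118,.024),A(20,478,.024),A(510,562,.024),A(103,70,.040),A(568,148,.040)]
b,r=fit2([(180,195),(180,-195),(-180,195),(-180,-195),(150,185),(150,-185)],W); print('board',b,np.degrees(b[2]),r)
W=[B(120,207,.01),B(420,78,.01),B(435,108,.01),B(258,515,.01),B(293,493,.01)]
s,r=fit2([(80,80),(80,-120),(55,-120),(-120,80),(-120,55)],W); print('sq',s,np.degrees(s[2]),r)
f=[A(196,92,.041),A(182,432,.041)]; d=f[0]-f[1]; print('fence yaw rel', np.arctan2(d[1],d[0])-b[2])
def loc(w):
    d=w-b[:2];cc,ss=np.cos(b[2]),np.sin(b[2]); return 1000*np.array([cc*d[0]+ss*d[1],-ss*d[0]+cc*d[1]])
print('tin',loc(A(470,430,.048)),'heel',loc(A(502,312,.04)),[loc(A(*q,.032)) for q in[(463,310),(480,352),(510,270)]])
print('home origin',tf(b,(70,30)))
for n,u,v in(('cone',433,218),('jar',479,233)): print(n,atd(c,u*.64,v*.64))
R=robot.get_obs()
from scipy.spatial.transform import Rotation as Ro
print(Ro.from_quat(R['tool_rot']).as_matrix().round(2))
E
```

```text
board [ 0.47213365  0.14437271 -0.13967762] -8.002937848400984 [ 1.7  1.4  2.2 -1.3 -2.3  0.4 -2.   0.8  0.  -2.6  0.4  1.3]
sq [ 0.49815445 -0.31464422  0.44331797] 25.40024860161535 [ 0.1  1.   2.4  0.5 -2.1 -1.   1.2  0.7 -1.6 -1.1]
fence yaw rel 0.14348081678251043
tin [ -81.42964319 -147.92037038] heel [  13.28903602 -156.73985817] [array([  10.04100092, -125.94069284]), array([ -20.28880586, -144.76977955]), array([  47.36482134, -157.15874204])]
home origin [0.54562863 0.16433487]
cone [ 0.75131522 -0.15203181  0.14862328]
jar [ 0.73220556 -0.27169458  0.08384355]
[[-0.9   0.43 -0.  ]
 [ 0.43  0.9  -0.  ]
 [ 0.   -0.   -1.  ]]
```

```bash
cat >> h.py <<'E'
from scipy.spatial.transform import Rotation as Ro
def need(x,y,z,ydeg):
    o=robot.get_obs(); R=Ro.from_quat(o['tool_rot']).as_matrix()
    a=np.degrees(np.arctan2(R[1,1],R[0,1])); tw=-((ydeg-a+180)%360-180)
    d=np.array([x,y,z])-o['position']
    print('t',round(o['time'],2),'pos',o['position'].round(4),'yaw',round(a,2),'F',o['ft_force'].round(1),'M',o['moment'].round(2),'grip',round(o['grip_width'],4),round(o['grip_force'],1),'q',o['q'].round(2))
    print('tool cm',(R.T@d*100).round(2),'twist',round(tw,2),'tilt',R[:,2].round(3))
E
python3 -m pendant '[{"jaw":0.6,"linear":[-2.4,-2.85,0],"twist":-1},{"jaw":0.6,"linear":[-2.4,-2.85,0],"twist":-1},{"jaw":0.6,"linear":[-2.4,-2.85,0],"twist":-1},{"jaw":0.6,"linear":[-2.4,-2.85,0],"twist":-1},{"jaw":0.6,"linear":[-2.4,-2.85,0],"twist":-1},{"jaw":0.6,"linear":[-2.4,-2.85,0],"twist":-1},{"jaw":0.6,"linear":[-2.4,-2.85,0],"twist":0},{"jaw":0.6,"linear":[-2.4,-2.85,0],"twist":0},{"jaw":0.6,"linear":[-2.4,-2.85,0],"twist":0},{"jaw":0.6,"linear":[-2.4,-2.85,0],"twist":0},{"jaw":0.6,"linear":[-2.4,-2.85,0],"twist":0},{"jaw":0.6,"linear":[-2.4,-2.85,0],"twist":0}]' 30
python3 -c "
from h import *
need(.498,-.315,.2,70.4)"
```

```text
time: 1.1
position: [0.4138, 0.1384, 0.2394]
tool_rot: [0.171, 0.985, 0.0, -0.0]
ft_force: [-0.2, 0.7, 0.3]
grip_width: 0.0522
grip_force: 0.0
t 1.1 pos [0.4138 0.1384 0.2394] yaw 70.35 F [-0.2  0.7  0.3] M [0.04 0.01 0.06] grip 0.0522 0.0 q [ 0.07  0.27  1.88  0.    0.98 -1.16]
tool cm [-23.18 -39.87   3.94] twist -0.05 tilt [-0.  0. -1.]
```

```bash
python3 -m pendant '[{"jaw":0.6,"linear":[-1.93,-3.32,0.2],"twist":0},{"jaw":0.6,"linear":[-1.93,-3.32,0.2],"twist":0},{"jaw":0.6,"linear":[-1.93,-3.32,0.2],"twist":0},{"jaw":0.6,"linear":[-1.93,-3.32,0.2],"twist":0},{"jaw":0.6,"linear":[-1.93,-3.32,0.2],"twist":0},{"jaw":0.6,"linear":[-1.93,-3.32,0.2],"twist":0},{"jaw":0.6,"linear":[-1.93,-3.32,0.2],"twist":0},{"jaw":0.6,"linear":[-1.93,-3.32,0.2],"twist":0},{"jaw":0.6,"linear":[-1.93,-3.32,0.2],"twist":0},{"jaw":0.6,"linear":[-1.93,-3.32,0.2],"twist":0},{"jaw":0.6,"linear":[-1.93,-3.32,0.2],"twist":0},{"jaw":0.6,"linear":[-1.93,-3.32,0.2],"twist":0}]'
python3 -m pendant '[{"jaw":0.6,"linear":[0,0,0],"twist":0},{"jaw":0.6,"linear":[0,0,0],"twist":0}]'
python3 -c "
from h import *
need(.498,-.315,.2,70.4)
c=snap('wrist','w1'); print(c['view'].round(3).tolist(),c['fov_y'])
s=[ 0.49815,-0.31464,.4433]
for m in [(80,80),(80,-120),(-120,80),(0,0)]: print(m,np.round(proj(c,[*tf(s,m),.01])))"
```

```text
time: 2.1
position: [0.4976, -0.3147, 0.215]
tool_rot: [0.171, 0.985, 0.0, -0.0]
ft_force: [0.4, 0.1, -0.0]
grip_width: 0.0522
grip_force: 0.0
time: 2.27
position: [0.4977, -0.3151, 0.2147]
tool_rot: [0.172, 0.985, 0.0, -0.0]
ft_force: [-0.4, 0.8, 0.2]
grip_width: 0.0523
grip_force: 0.0
t 2.27 pos [ 0.4977 -0.3151  0.2147] yaw 70.16 F [-0.4  0.8  0.2] M [ 0.03 -0.02  0.04] grip 0.0523 0.0 q [-0.75  0.51  1.55  0.    1.08 -1.98]
tool cm [-0.03  0.02  1.47] twist -0.24 tilt [-0.  0. -1.]
[[0.339, 0.941, 0.0, 0.127], [0.911, -0.328, 0.251, -0.582], [0.236, -0.085, -0.968, 0.221], [0.0, 0.0, 0.0, 1.0]] 65.65787131417044
(80, 80) [352. 167.]
(80, -120) [236. 273.]
(-120, 80) [230.  38.]
(0, 0) [257. 167.]
```

View pics/w1.png

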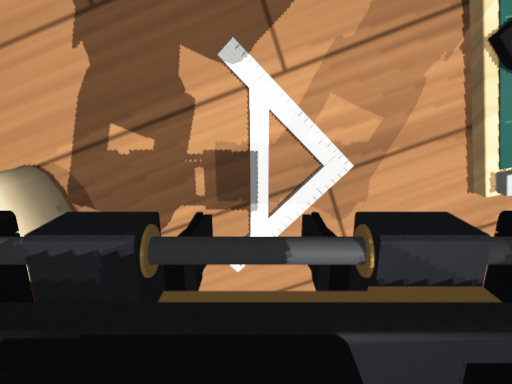

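```bash
python3 -m pendant '[{"jaw":0.6,"linear":[-0.03,0.02,3.5],"twist":-0.24},{"jaw":0.6,"linear":[0,0,3.5],"twist":0},{"jaw":0.6,"linear":[0,0,3.5],"twist":0},{"jaw":0.6,"linear":[0,0,3.5],"twist":0},{"jaw":0.6,"linear":[0,0,3],"twist":0},{"jaw":0.6,"linear":[0,0,1.5],"twist":0},{"jaw":0.6,"linear":[0,0,0.6],"twist":0},{"jaw":0.6,"linear":[0,0,0.4],"twist":0},{"jaw":0.6,"linear":[0,0,0],"twist":0},{"jaw":0.6,"linear":[0,0,0],"twist":0}]'
python3 -c "
from h import *
need(.498,-.315,.019,70.4)"
```

```text
time: 3.15
position: [0.4989, -0.3129, 0.0218]
tool_rot: [0.168, 0.986, -0.001, 0.001]
ft_force: [-0.6, -0.0, 1.2]
grip_width: 0.0526
grip_force: 0.0
t 3.15 pos [ 0.4989 -0.3129  0.0218] yaw 70.62 F [-0.6 -0.   1.2] M [-0.02 -0.03  0.05] grip 0.0526 0.0 q [-0.75  0.79  1.67  0.    0.68 -1.98]
tool cm [ 0.02 -0.23  0.28] twist 0.22 tilt [ 0.001 -0.001 -1.   ]
```

```bash
python3 -m pendant '[{"jaw":0.6,"linear":[0,-0.1,0.1],"twist":0},{"jaw":0.6,"linear":[0,0,0],"twist":0}]'
python3 -m pendant '[{"jaw":0.2,"linear":[0,0,0],"twist":0},{"jaw":0.1,"linear":[0,0,0],"twist":0},{"jaw":0.1,"linear":[0,0,0],"twist":0},{"jaw":0.1,"linear":[0,0,0],"twist":0},{"jaw":0.1,"linear":[0,0,0],"twist":0},{"jaw":0.1,"linear":[0,0,0],"twist":0}]' 45
python3 -c "
from h import *
need(.498,-.315,.019,70.4)"
```

```text
time: 3.32
position: [0.4985, -0.3144, 0.0208]
tool_rot: [0.169, 0.986, -0.001, 0.001]
ft_force: [-0.5, 0.1, 0.1]
grip_width: 0.052
grip_force: 0.0
time: 3.82
position: [0.4979, -0.3135, 0.0196]
tool_rot: [0.169, 0.986, 0.0, -0.0]
ft_force: [0.3, 0.8, 0.4]
grip_width: 0.021
grip_force: 45.0
t 3.82 pos [ 0.4979 -0.3135  0.0196] yaw 70.55 F [0.3 0.8 0.4] M [ 0.17 -0.05 -0.03] grip 0.021 45.0 q [-0.75  0.8   1.67  0.    0.68 -1.98]
tool cm [-0.06 -0.13  0.06] twist 0.15 tilt [-0.     0.001 -1.   ]
```

```bash
python3 -m pendant '[{"jaw":0.1,"linear":[0,0,-0.8],"twist":0},{"jaw":0.1,"linear":[0,0,-2],"twist":0},{"jaw":0.1,"linear":[0,0,-3],"twist":0},{"jaw":0.1,"linear":[0,0,-3],"twist":0},{"jaw":0.1,"linear":[0,0,-2],"twist":0},{"jaw":0.1,"linear":[0,0,0],"twist":3},{"jaw":0.1,"linear":[0,0,0],"twist":6},{"jaw":0.1,"linear":[0,0,0],"twist":6},{"jaw":0.1,"linear":[0,0,0],"twist":6},{"jaw":0.1,"linear":[0,0,0],"twist":6},{"jaw":0.1,"linear":[0,0,0],"twist":4.5},{"jaw":0.1,"linear":[0,0,0],"twist":2}]'
python3 -c "
from h import *
b=[ 0.47213365 , 0.14437271 ,-0.13967762]
need(*tf(b,(58,-12)),.12,37)"
```

```text
time: 4.82
position: [0.4973, -0.3133, 0.1274]
tool_rot: [0.447, 0.895, 0.0, -0.001]
ft_force: [0.5, -0.4, -4.2]
grip_width: 0.0215
grip_force: 45.0
t 4.82 pos [ 0.4973 -0.3133  0.1274] yaw 36.9 F [ 0.5 -0.4 -4.2] M [-0.11  0.02  0.02] grip 0.0215 45.0 q [-0.75  0.63  1.62 -0.    0.89 -1.4 ]
tool cm [33.16 28.74  0.77] twist -0.1 tilt [-0.001  0.001 -1.   ]
```

```bash
python3 -m pendant '[{"jaw":0.1,"linear":[1.2,1,0],"twist":0},{"jaw":0.1,"linear":[2.4,2.1,0],"twist":0},{"jaw":0.1,"linear":[3,2.6,0],"twist":0},{"jaw":0.1,"linear":[3,2.6,0],"twist":0},{"jaw":0.1,"linear":[3,2.6,0],"twist":0},{"jaw":0.1,"linear":[3,2.6,0],"twist":0},{"jaw":0.1,"linear":[3,2.6,0],"twist":0},{"jaw":0.1,"linear":[3,2.6,0],"twist":0},{"jaw":0.1,"linear":[3,2.6,0],"twist":0},{"jaw":0.1,"linear":[3,2.6,0],"twist":0},{"jaw":0.1,"linear":[3,2.6,0],"twist":0},{"jaw":0.1,"linear":[2,1.7,0],"twist":0}]'
python3 -m pendant '[{"jaw":0.1,"linear":[0.5,0.6,0],"twist":0},{"jaw":0.1,"linear":[0,0,0],"twist":0},{"jaw":0.1,"linear":[0,0,0],"twist":0}]'
python3 - <<'E'
from h import *
b=[ 0.47213365 , 0.14437271 ,-0.13967762]
need(*tf(b,(58,-12)),.042,37)
c=snap('wrist','w2')
d=snap('top','t2'); 
w=cv2.resize(d['color'][150:290,130:270],(560,560),interpolation=cv2.INTER_CUBIC)
cv2.imwrite('pics/t2c.png',w)
for n,m,z in [('rail a',(150,110),.024),('rail b',(150,-185),.024),('c',(138,68),.11),('lx',(-62,68),.11),('ly',(138,-132),.11)]: print(n,np.round(proj(c,[*tf(b,m),z])),(np.array(proj(d,[*tf(b,m),z]))-[130,150])*4)
E
```

```text
time: 5.82
position: [0.5246, 0.1204, 0.1276]
tool_rot: [0.444, 0.896, 0.0, -0.001]
ft_force: [-0.3, -0.2, -2.8]
grip_width: 0.0209
grip_force: 45.0
time: 6.07
position: [0.5273, 0.1241, 0.1275]
tool_rot: [0.445, 0.896, -0.001, -0.0]
ft_force: [1.0, 0.8, -3.5]
grip_width: 0.0213
grip_force: 45.0
t 6.07 pos [0.5273 0.1241 0.1275] yaw 37.2 F [ 1.   0.8 -3.5] M [-0.1   0.11  0.01] grip 0.0213 45.0 q [ 0.03  0.58  1.74 -0.    0.82 -0.62]
tool cm [-0.01  0.08  8.55] twist 0.2 tilt [-0.001 -0.001 -1.   ]
rail a [436. 166.] [192.58323189  89.46522504]
rail b [200. 366.] [483.32987049 138.37267509]
c [450. 229.] [218.88896315  95.24014378]
lx [197. -56.] [180.08359544 303.99520505]
ly [216. 415.] [427.0482405  130.25732145]
```

View pics/w2.png

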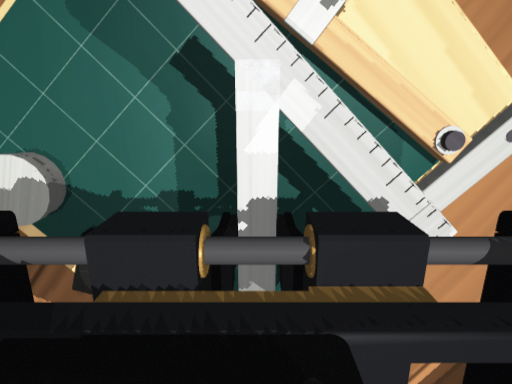

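```bash
python3 -m pendant '[{"jaw":0.1,"linear":[0,0,1],"twist":0},{"jaw":0.1,"linear":[0,0,2],"twist":0},{"jaw":0.1,"linear":[0,0,2],"twist":0},{"jaw":0.1,"linear":[0,0,1.5],"twist":0},{"jaw":0.1,"linear":[0,0,0.8],"twist":0},{"jaw":0.1,"linear":[0,0,0.4],"twist":0},{"jaw":0.1,"linear":[0,0,0.2],"twist":0},{"jaw":0.1,"linear":[0,0,0],"twist":0},{"jaw":0.1,"linear":[0,0,0],"twist":0},{"jaw":0.1,"linear":[0,0,0],"twist":0}]'
python3 - <<'E'
from h import *
b=[ 0.47213365 , 0.14437271 ,-0.13967762]
need(*tf(b,(58,-12)),.0436,37)
d=snap('top','t3'); 
cv2.imwrite('pics/t3c.png',cv2.resize(d['color'][150:290,130:270],(560,560),interpolation=cv2.INTER_CUBIC))
d=snap('wrist','w3')
w=d['color'][0:290,150:512]; cv2.imwrite('pics/tw3.png',np.vstack([cv2.resize(w,(720,577))]))
E
```

```text
time: 7.0
position: [0.5287, 0.1239, 0.0493]
tool_rot: [0.446, 0.895, 0.0, 0.001]
ft_force: [-0.3, -0.5, -3.6]
grip_width: 0.021
grip_force: 45.0
t 7.0 pos [0.5287 0.1239 0.0493] yaw 37.08 F [-0.3 -0.5 -3.6] M [-0.07  0.03  0.03] grip 0.021 45.0 q [ 0.02  0.71  1.78 -0.    0.65 -0.62]
tool cm [ 0.09 -0.03  0.57] twist 0.08 tilt [ 0.002  0.    -1.   ]
```

View pics/tw3.png

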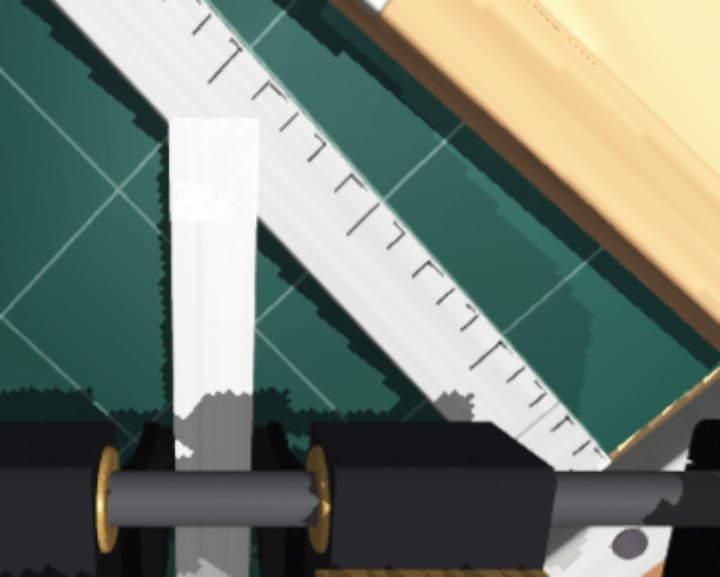

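```bash
python3 -m pendant '[{"jaw":0.1,"linear":[0,0,0.2],"twist":0},{"jaw":0.1,"linear":[0,0,0.2],"twist":0},{"jaw":0.1,"linear":[0,0,0],"twist":0},{"jaw":0.1,"linear":[0,0,0],"twist":0}]'
python3 -c "
from h import *
need(.5285,.124,.0436,37)"
python3 -m pendant '[{"jaw":0.1,"linear":[0,0,0.1],"twist":0},{"jaw":0.1,"linear":[0,0,0.1],"twist":0},{"jaw":0.1,"linear":[0,0,0],"twist":0},{"jaw":0.1,"linear":[0,0,0],"twist":0}]'
python3 -c "
from h import *
need(.5285,.124,.0436,37)"
```

```text
time: 7.43
position: [0.5279, 0.1239, 0.0444]
tool_rot: [0.445, 0.895, -0.0, -0.0]
ft_force: [-0.9, 0.1, -3.4]
grip_width: 0.0213
grip_force: 45.0
t 7.43 pos [0.5279 0.1239 0.0444] yaw 37.09 F [-0.9  0.1 -3.4] M [-0.06  0.08  0.  ] grip 0.0213 45.0 q [ 0.02  0.72  1.78 -0.    0.64 -0.62]
tool cm [-0.03  0.05  0.08] twist 0.09 tilt [-0. -0. -1.]
time: 7.77
position: [0.5281, 0.1239, 0.0435]
tool_rot: [0.446, 0.895, 0.0, 0.0]
ft_force: [-2.2, -0.3, 4.1]
grip_width: 0.0218
grip_force: 45.0
t 7.77 pos [0.5281 0.1239 0.0435] yaw 37.09 F [-2.2 -0.3  4.1] M [-0.05  0.33 -0.01] grip 0.0218 45.0 q [ 0.02  0.72  1.78 -0.    0.64 -0.62]
tool cm [-0.02  0.03 -0.01] twist 0.09 tilt [ 0.001 -0.    -1.   ]
```

```bash
python3 -m pendant '[{"jaw":0.1,"linear":[-0.14,0.14,-0.05],"twist":0},{"jaw":0.1,"linear":[-0.14,0.14,0],"twist":0},{"jaw":0.1,"linear":[-0.14,0.14,0],"twist":0},{"jaw":0.1,"linear":[-0.14,0.14,0],"twist":0},{"jaw":0.1,"linear":[0,0,0],"twist":0}]'
python3 -c "
from h import *
b=[ 0.47213365 , 0.14437271 ,-0.13967762]
need(*tf(b,(70,30)),.0436,37)"
python3 -m pendant '[{"jaw":0.1,"linear":[-0.07,0.07,0],"twist":0},{"jaw":0.1,"linear":[-0.07,0.07,0],"twist":0},{"jaw":0.1,"linear":[0,0,0],"twist":0}]'
python3 -m pendant '[{"jaw":0.1,"linear":[-0.07,0.07,0],"twist":0},{"jaw":0.1,"linear":[-0.07,0.07,0],"twist":0},{"jaw":0.1,"linear":[0,0,0],"twist":0}]'
python3 -c "
from h import *
b=[ 0.47213365 , 0.14437271 ,-0.13967762]
need(*tf(b,(70,30)),.0436,37)"
```

```text
time: 8.18
position: [0.5333, 0.1231, 0.0435]
tool_rot: [0.445, 0.895, -0.001, -0.003]
ft_force: [-7.2, 0.8, 9.2]
grip_width: 0.0215
grip_force: 45.0
t 8.18 pos [0.5333 0.1231 0.0435] yaw 37.11 F [-7.2  0.8  9.2] M [0.24 1.05 0.12] grip 0.0215 45.0 q [ 0.02  0.73  1.76  0.    0.66 -0.63]
tool cm [ 2.54  3.47 -0.02] twist 0.11 tilt [-0.006  0.    -1.   ]
time: 8.43
position: [0.5344, 0.123, 0.0435]
tool_rot: [0.445, 0.895, -0.002, -0.003]
ft_force: [-6.3, 0.9, 8.8]
grip_width: 0.0213
grip_force: 45.0
time: 8.68
position: [0.5369, 0.1226, 0.0435]
tool_rot: [0.445, 0.895, -0.001, -0.003]
ft_force: [-7.8, 0.6, 10.9]
grip_width: 0.0211
grip_force: 45.0
t 8.68 pos [0.5369 0.1226 0.0435] yaw 37.12 F [-7.8  0.6 10.9] M [0.21 1.14 0.13] grip 0.0211 45.0 q [ 0.02  0.73  1.75  0.    0.66 -0.63]
tool cm [ 2.8   3.21 -0.02] twist 0.12 tilt [-0.006  0.    -1.   ]
```

```bash
python3 -m pendant '[{"jaw":0.1,"linear":[0,0,-0.15],"twist":0},{"jaw":0.1,"linear":[0,0,0],"twist":0},{"jaw":0.1,"linear":[0,0,0],"twist":0}]'
python3 -m pendant '[{"jaw":0.1,"linear":[-0.07,0.07,0],"twist":0},{"jaw":0.1,"linear":[-0.07,0.07,0],"twist":0},{"jaw":0.1,"linear":[0,0,0],"twist":0},{"jaw":0.1,"linear":[0,0,0],"twist":0}]'
python3 -m pendant '[{"jaw":0.1,"linear":[-0.07,0.07,0],"twist":0},{"jaw":0.1,"linear":[-0.07,0.07,0],"twist":0},{"jaw":0.1,"linear":[0,0,0],"twist":0},{"jaw":0.1,"linear":[0,0,0],"twist":0}]'
python3 -c "
from h import *
b=[ 0.47213365 , 0.14437271 ,-0.13967762]
need(*tf(b,(70,30)),.0436,37)"
```

```text
time: 8.93
position: [0.54, 0.1223, 0.0442]
tool_rot: [0.446, 0.895, 0.0, -0.0]
ft_force: [-0.3, 1.4, -2.1]
grip_width: 0.021
grip_force: 45.0
time: 9.27
position: [0.5401, 0.1222, 0.0441]
tool_rot: [0.446, 0.895, -0.001, -0.002]
ft_force: [-5.0, 1.4, -1.4]
grip_width: 0.0212
grip_force: 45.0
time: 9.6
position: [0.5401, 0.1222, 0.044]
tool_rot: [0.446, 0.895, -0.002, -0.004]
ft_force: [-7.4, 2.6, 1.9]
grip_width: 0.021
grip_force: 45.0
t 9.6 pos [0.5401 0.1222 0.044 ] yaw 37.07 F [-7.4  2.6  1.9] M [ 0.42  1.24 -0.05] grip 0.021 45.0 q [ 0.02  0.73  1.75  0.    0.67 -0.63]
tool cm [3.03 2.98 0.04] twist 0.07 tilt [-0.008  0.    -1.   ]
```

```bash
python3 -m pendant '[{"jaw":0.1,"linear":[0.2,0.2,0],"twist":0},{"jaw":0.1,"linear":[0.2,0.2,0],"twist":0},{"jaw":0.1,"linear":[0.2,0.2,0],"twist":0},{"jaw":0.1,"linear":[0.2,0.2,0],"twist":0},{"jaw":0.1,"linear":[0.2,0.2,0],"twist":0},{"jaw":0.1,"linear":[0.2,0.2,0],"twist":0},{"jaw":0.1,"linear":[0,0,0],"twist":0}]'
python3 -c "
from h import *
b=[ 0.47213365 , 0.14437271 ,-0.13967762]
need(*tf(b,(70,30)),.0436,37)"
python3 -m pendant '[{"jaw":0.1,"linear":[0.2,0.2,0],"twist":0},{"jaw":0.1,"linear":[0.2,0.2,0],"twist":0},{"jaw":0.1,"linear":[0.2,0.2,0],"twist":0},{"jaw":0.1,"linear":[0.2,0.2,0],"twist":0},{"jaw":0.1,"linear":[0,0,0],"twist":0}]'
python3 -c "
from h import *
b=[ 0.47213365 , 0.14437271 ,-0.13967762]
need(*tf(b,(70,30)),.0436,37)"
```

```text
time: 10.18
position: [0.5423, 0.1377, 0.0437]
tool_rot: [0.445, 0.895, -0.003, -0.003]
ft_force: [-8.9, -3.3, -0.4]
grip_width: 0.0217
grip_force: 45.0
t 10.18 pos [0.5423 0.1377 0.0437] yaw 37.13 F [-8.9 -3.3 -0.4] M [-0.37  1.14 -0.12] grip 0.0217 45.0 q [ 0.05  0.74  1.73 -0.    0.68 -0.6 ]
tool cm [1.92 1.87 0.  ] twist 0.13 tilt [-0.008 -0.002 -1.   ]
time: 10.6
position: [0.5439, 0.1485, 0.0437]
tool_rot: [0.445, 0.895, -0.003, -0.003]
ft_force: [-7.2, -5.2, -0.3]
grip_width: 0.0213
grip_force: 45.1
t 10.6 pos [0.5439 0.1485 0.0437] yaw 37.14 F [-7.2 -5.2 -0.3] M [-0.62  1.14 -0.11] grip 0.0213 45.1 q [ 0.07  0.74  1.72 -0.    0.69 -0.58]
tool cm [1.16 1.09 0.  ] twist 0.14 tilt [-0.009 -0.002 -1.   ]
```

```bash
python3 -m pendant '[{"jaw":0.1,"linear":[0.2,0.2,0],"twist":0},{"jaw":0.1,"linear":[0.2,0.2,0],"twist":0},{"jaw":0.1,"linear":[0.2,0.2,0],"twist":0},{"jaw":0.1,"linear":[0.2,0.2,0],"twist":0},{"jaw":0.1,"linear":[0,0,0],"twist":0}]'
python3 -c "
from h import *
b=[ 0.47213365 , 0.14437271 ,-0.13967762]
need(*tf(b,(70,30)),.0436,37)"
python3 -m pendant '[{"jaw":0.1,"linear":[0.1,0.1,0],"twist":0},{"jaw":0.1,"linear":[0.1,0.1,0],"twist":0},{"jaw":0.1,"linear":[0.1,0.1,0],"twist":0},{"jaw":0.1,"linear":[0,0,0],"twist":0}]'
python3 -m pendant '[{"jaw":0.1,"linear":[0.1,0.1,0],"twist":0},{"jaw":0.1,"linear":[0.1,0.1,0],"twist":0},{"jaw":0.1,"linear":[0,0,0],"twist":0},{"jaw":0.1,"linear":[0,0,0],"twist":0}]'
python3 -c "
from h import *
b=[ 0.47213365 , 0.14437271 ,-0.13967762]
need(*tf(b,(70,30)),.0436,37)"
```

```text
time: 11.02
position: [0.5455, 0.1597, 0.0437]
tool_rot: [0.445, 0.895, -0.003, -0.003]
ft_force: [-6.4, -4.0, 0.7]
grip_width: 0.0215
grip_force: 45.1
t 11.02 pos [0.5455 0.1597 0.0437] yaw 37.14 F [-6.4 -4.   0.7] M [-0.61  1.08 -0.09] grip 0.0215 45.1 q [ 0.09  0.74  1.71 -0.    0.7  -0.56]
tool cm [0.37 0.29 0.  ] twist 0.14 tilt [-0.008 -0.003 -1.   ]
time: 11.35
position: [0.5461, 0.1636, 0.0436]
tool_rot: [0.445, 0.895, -0.003, -0.003]
ft_force: [-6.9, -4.3, -0.2]
grip_width: 0.0215
grip_force: 45.1
time: 11.68
position: [0.5463, 0.1655, 0.0437]
tool_rot: [0.445, 0.896, -0.004, -0.003]
ft_force: [-7.9, -8.7, -0.3]
grip_width: 0.0212
grip_force: 45.1
t 11.68 pos [0.5463 0.1655 0.0437] yaw 37.17 F [-7.9 -8.7 -0.3] M [-1.28  1.07 -0.12] grip 0.0212 45.1 q [ 0.1   0.75  1.7  -0.    0.71 -0.54]
tool cm [-0.05 -0.13  0.01] twist 0.17 tilt [-0.009 -0.004 -1.   ]
```

```bash
python3 -m pendant '[{"jaw":0.1,"linear":[0,0.2,0],"twist":0},{"jaw":0.1,"linear":[0,0.1,0],"twist":0},{"jaw":0.1,"linear":[0,0,0],"twist":0},{"jaw":0.1,"linear":[0,0,0],"twist":0},{"jaw":0.1,"linear":[0,0,0],"twist":0}]'
python3 - <<'E'
from h import *
b=[ 0.47213365 , 0.14437271 ,-0.13967762]
need(*tf(b,(70,30)),.0436,37)
d=snap('top','t5'); c=snap('wrist','w5'); e=snap('scene','s5')
cv2.imwrite('pics/v5.png',np.hstack([cv2.resize(c['color'][:260,230:512],(500,461),interpolation=cv2.INTER_CUBIC),cv2.resize(e['color'][160:290,225:390],(300,236),interpolation=cv2.INTER_CUBIC)[:, :].repeat(1,0) if 0 else cv2.copyMakeBorder(cv2.resize(d['color'][150:275,130:258],(300,293),interpolation=cv2.INTER_CUBIC),0,168,0,0,0)]))
E
```

```text
time: 12.1
position: [0.5464, 0.1656, 0.0436]
tool_rot: [0.444, 0.896, -0.006, -0.005]
ft_force: [-10.0, -13.5, 4.2]
grip_width: 0.0213
grip_force: 45.2
t 12.1 pos [0.5464 0.1656 0.0436] yaw 37.22 F [-10.  -13.5   4.2] M [-2.21  1.58 -0.14] grip 0.0213 45.2 q [ 0.1   0.75  1.69 -0.01  0.71 -0.54]
tool cm [-0.05 -0.14 -0.  ] twist 0.22 tilt [-0.014 -0.007 -1.   ]
```

View pics/v5.png

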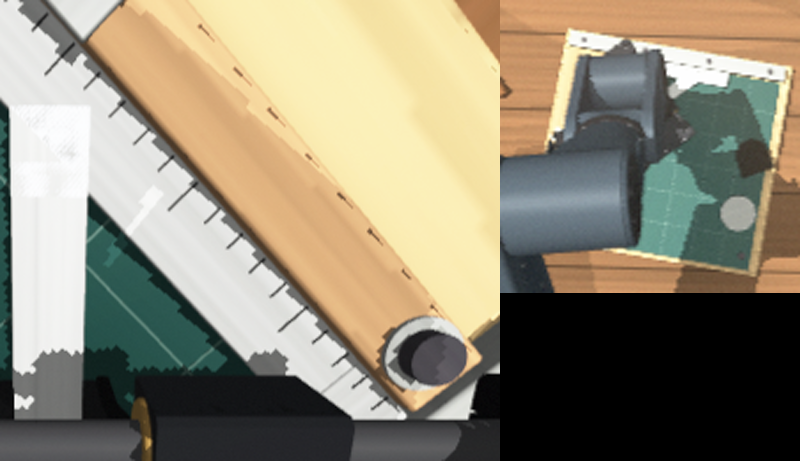

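```bash
cat > pl.py <<'E'
from h import *
import sys
def planes(f):
    c=load(f); f_=192/np.tan(np.radians(c['fov_y'])/2)
    v,u=np.mgrid[:205,120:500]; V=np.linalg.inv(c['view']); d=c['depth'][v,u]
    P=(np.stack([(u-c['cx'])/f_*d,(v-c['cy'])/f_*d,d],-1)@V[:3,:3].T+V[:3,3])
    col=c['color'][v,u].astype(int); sat=col.max(-1)-col.min(-1); mn=col.min(-1)
    green=(col[...,1]-col[...,2]>25)&(d>0); white=(sat<18)&(mn>165)&(d>0)
    for n,m,z0 in(('mat',green,.024),('sq',white,.034)):
        p=P[m&(abs(P[...,2]-z0)<.005)]
        for _ in range(3):
            A=np.c_[p[:,:2]-[.546,.164],np.ones(len(p))]; k=np.linalg.lstsq(A,p[:,2],rcond=None)[0]; r=p[:,2]-A@k; p=p[abs(r)<2.5*r.std()]
        print(n,len(p),k.round(4),'std',r.std().round(5))
for f in sys.argv[1:]: print(f); planes(f)
E
python3 pl.py w3 w5
```

```text
w3
mat 37534 [-0.0002  0.0002  0.0236] std 0.00061
sq 6733 [ 0.     -0.0007  0.0386] std 0.0003
w5
mat 23446 [-0.0004  0.0005  0.0236] std 0.00061
sq 16914 [-0.0009 -0.0003  0.0337] std 0.00061
```

```bash
python3 -m pendant '[{"jaw":0.1,"linear":[-0.14,0.04,0],"twist":0},{"jaw":0.1,"linear":[-0.14,0.04,0],"twist":0},{"jaw":0.1,"linear":[0,0,0],"twist":0},{"jaw":0.1,"linear":[0,0,0],"twist":0},{"jaw":0.1,"linear":[0,0,0],"twist":0},{"jaw":0.1,"linear":[0,0,0],"twist":0}]'
cat > edge.py <<'E'
from h import *
import sys
def ln(p,n):
    a=None
    for _ in range(4):
        vx,vy,x0,y0=cv2.fitLine(p.astype(np.float32),cv2.DIST_HUBER,0,.0005,.0001).ravel()
        r=(p[:,0]-x0)*-vy+(p[:,1]-y0)*vx; p=p[abs(r)<max(2*r.std(),3e-4)]
    if vx<0: vx,vy=-vx,-vy
    print(n,len(p),'yaw',np.degrees(np.arctan2(vy,vx)).round(3),'rms mm',(r.std()*1000).round(2),'x',p[:,0].min().round(3),p[:,0].max().round(3)); return np.array([x0,y0]),np.array([vx,vy])
f=sys.argv[1]; c=load(f); f_=192/np.tan(np.radians(c['fov_y'])/2)
v,u=np.mgrid[:215,100:505]; V=np.linalg.inv(c['view']); d=c['depth'][v,u]
P=(np.stack([(u-c['cx'])/f_*d,(v-c['cy'])/f_*d,d],-1)@V[:3,:3].T+V[:3,3])
b=np.array([0.47213365,0.14437271,-0.13967762])
D=P[...,:2]-b[:2]; bx=np.cos(b[2])*D[...,0]+np.sin(b[2])*D[...,1]; by=-np.sin(b[2])*D[...,0]+np.cos(b[2])*D[...,1]
z=P[...,2]; ok=(d>0)
F=ok&(abs(z-.041)<.003); S=ok&(abs(z-.034)<.0025); 
col=c['color'][v,u].astype(int); white=(col.max(-1)-col.min(-1)<30)
def bound(m,lo,hi,fn):  # per 4mm bin of bx extreme by
    out=[]
    for x in np.arange(-.06,.12,.002):
        k=m&(abs(bx-x)<.001)&(by>lo)&(by<hi)
        if k.sum()>3:
            i=np.argmin(np.where(k,by,9)) if fn=='min' else np.argmax(np.where(k,by,-9)); out.append(P.reshape(-1,3)[i,:2])
    return np.array(out)
a=ln(bound(F,.08,.14,'min'),'fence inner'); s=ln(bound(S,.06,.125,'max'),'sq outer'); t=ln(bound(S,.075,.125,'min'),'sq inner')
E
python3 - <<'E'
from h import *
need(.5464,.1656,.0436,37.2)
snap('wrist','w6')
E
python3 edge.py w5; python3 edge.py w6; python3 pl.py w6
```

```text
time: 12.75
position: [0.5465, 0.1655, 0.0435]
tool_rot: [0.445, 0.896, -0.006, -0.007]
ft_force: [-13.8, -7.3, 6.6]
grip_width: 0.0214
grip_force: 45.3
t 12.75 pos [0.5465 0.1655 0.0435] yaw 37.16 F [-13.8  -7.3   6.6] M [-1.16  2.1  -0.08] grip 0.0214 45.3 q [ 0.1   0.75  1.69 -0.    0.72 -0.55]
tool cm [ 0.01  0.   -0.01] twist -0.04 tilt [-0.019 -0.005 -1.   ]
fence inner 55 yaw -8.206 rms mm 0.1 x 0.494 0.604
sq outer 66 yaw -8.223 rms mm 0.08 x 0.476 0.606
sq inner 50 yaw -8.188 rms mm 0.18 x 0.449 0.589
fence inner 57 yaw -8.181 rms mm 0.09 x 0.494 0.605
sq outer 66 yaw -8.224 rms mm 0.1 x 0.475 0.605
sq inner 50 yaw -8.199 rms mm 0.16 x 0.449 0.589
w6
mat 23416 [0.0002 0.0004 0.0236] std 0.00061
sq 16929 [-0.0005  0.0001  0.0336] std 0.00061
```

Run:
```python
from h import *
b=np.array([0.47213365,0.14437271,-0.13967762])
def rect(c,z,yaw,res=.0005):
    xs=np.arange(-.16,.17,res); ys=np.arange(-.18,.14,res); X,Y=np.meshgrid(xs,ys,indexing='ij')
    W=np.stack([b[0]+np.cos(yaw)*X-np.sin(yaw)*Y,b[1]+np.sin(yaw)*X+np.cos(yaw)*Y,np.full_like(X,z),np.ones_like(X)],-1)@c['view'].T
    f=192/np.tan(np.radians(c['fov_y'])/2); u=W[...,0]/W[...,2]*f+c['cx'];v=W[...,1]/W[...,2]*f+c['cy']
    D=np.abs(cv2.remap(c['depth'],u.astype('f4'),v.astype('f4'),cv2.INTER_NEAREST)-W[...,2])
    I=cv2.remap(c['color'],u.astype('f4'),v.astype('f4'),cv2.INTER_LINEAR).astype('f4')
    m=(I[...,1]-I[...,2]>20)&(D<.004); g=I[...,2]
    g=g-cv2.blur(g*m,(41,41))/np.maximum(cv2.blur(m.astype('f4'),(41,41)),1e-3)
    return np.where(m,np.clip(g,-25,40),0)*cv2.erode(m.astype('u1'),np.ones((9,9)))
for f in('top0','w2','w3','w6'):
    c=load(f); best=[]
    Y=np.radians(np.arange(-9.2,-7,.05)); sx=[];sy=[]
    for y in Y:
        g=rect(c,.024,y); sx.append((g.sum(1)**2).sum()); sy.append((g.sum(0)**2).sum())
    print(f,[ (np.degrees(Y[np.argmax(s)]).round(2), round(max(s)/np.median(s),2)) for s in(sx,sy)])
# rail inner top edge in top0 by brightness drop
c=load('top0'); g=c['color'].astype(int); pts=[]
for y in np.arange(-.17,.08,.004):
    best=None; xs=np.arange(.138,.162,.0003)
    pr=[]
    for x in xs:
        w=tf(b,(x*1000,y*1000)); u,v=proj(c,[*w,.040]); pr.append(cv2.getRectSubPix(c['color'],(1,1),(float(u),float(v)))[0,0].min())
    pr=cv2.GaussianBlur(np.array(pr,'f4')[None],(9,1),0)[0]; th=(pr.max()+pr.min())/2
    i=np.argmax(pr>th); pts.append((y,xs[i]))
p=np.array(pts); k=np.polyfit(p[:,0],p[:,1],1)
for _ in range(3):
    r=p[:,1]-np.polyval(k,p[:,0]); q=p[abs(r)<2*r.std()]; k=np.polyfit(q[:,0],q[:,1],1)
print('rail yaw',-8.003-np.degrees(k[0]),'x',k[1],len(q),r.std())
```

```text
top0 [(np.float64(-8.3), np.float32(1.09)), (np.float64(-8.05), np.float32(1.08))]
w2 [(np.float64(-8.2), np.float32(1.27)), (np.float64(-8.3), np.float32(1.3))]
w3 [(np.float64(-8.3), np.float32(1.38)), (np.float64(-8.05), np.float32(1.35))]
w6 [(np.float64(-8.3), np.float32(1.26)), (np.float64(-8.35), np.float32(1.39))]
rail yaw -8.157045443263003 x 0.14983904091135572 62 0.0008840316339128522
```

```bash
python3 -m pendant '[{"jaw":0.1,"linear":[0,0,0],"twist":0},{"jaw":0.1,"linear":[0,0,0],"twist":0},{"jaw":0.1,"linear":[0,0,0],"twist":0},{"jaw":0.1,"linear":[0,0,0],"twist":0},{"jaw":0.1,"linear":[0,0,0],"twist":0},{"jaw":0.1,"linear":[0,0,0],"twist":0}]' && python3 -c "
from rig import robot
print(robot.hand_in())"
```

```text
time: 13.3
position: [0.5465, 0.1655, 0.0435]
tool_rot: [0.445, 0.896, -0.006, -0.007]
ft_force: [-14.8, -7.8, 7.6]
grip_width: 0.0211
grip_force: 45.3
the job is handed in; nothing more can be done
None
```

The job is handed in: the square lies flat in the corner, still gripped and pressed against rail (about 13 N) and fence (about 9 N); measured directions (square -8.22°, fence -8.18°, rail -8.16°) agree within 0.1°, and it took 13.3 s with nothing else touched.

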